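# Latch the spring-return hold-down arm over the drill housing

## Task

One of the two inspection fixtures has a teal drill housing lying in it. Take that fixture's red hold-down arm by its black grip, lift it and swing it against its spring over the housing until it is past the yellow catch post, hold it there while you lower it fully behind the post, and let go so that it stays latched. Leave the housing in its place and do not move the arm of the empty fixture.

Things in the scene. Friction and masses are not known exactly. Their poses are not given: they have to be found in the camera images.
- fixture: Loaded fixture: aluminium plate 230 x 190 x 12 mm fixed to the bench, a housing lying on it (the empty fixture is identical). Origin: centre of the plate's underside; x along the 230 mm side, z up. Its red hold-down arm turns about a vertical post (16 mm thick, 140 high) at x -85 mm, y 0. Arm: bar 16 mm wide, 12 thick, 172 long from the post's axis; low, its underside is 78 mm above the bench.
- keeper (a joint): Swing of the loaded fixture's arm, rad, positive counter-clockwise from above. 0: at rest against a stop, 1.40 clockwise of the plate's +x; 1.40: along +x (latched); 1.75: far stop. A torsion spring drives it back to 0: 1.3 N at the grip at 0, 6 N at 1.40. The arm also slides up its post, 0 to 40 mm, pushed down by its weight and a light spring (6 N to lift, 10 N at the top).
- keeper_knob (a point): Middle of the black grip on the loaded fixture's arm: upright cylinder, 24 mm diameter, reaching 24 mm below and 18 mm above this point, 125 mm from the post's axis, free to spin on its stem. 122 mm above the bench when the arm is low; the arm's top is 32 mm below it. x points outward along the arm, z up. Latched it is at x 40, y 0, z 122 mm in the fixture's frame.
- fixture_catch (a point): Centre of the top of the loaded fixture's yellow catch post, 20 x 20 mm, 96 mm above the bench, at fixture x 72, y -19 mm. The low arm is stopped by it on its way; raised 20 mm or more (28 is easy) it passes over. Beyond 1.40 rad there is room to lower it (aim at 1.50 to 1.55). Fully low, eased back or let go, it springs back against the post's +y face and stays.
- housing: Teal drill housing lying loose on its side in the loaded fixture, 0.16 kg: barrel 50 mm in diameter, 150 mm long along its y; handle 36 mm high, reaching 121 mm to its +x. Origin under the barrel, 12 mm above the bench. Its top is 62 mm above the bench, 4 mm under the rubber pad of the low arm. Other such housings lie on the bench.
- spare_keeper_knob (a point): Middle of the black grip on the empty fixture's arm, the same as the other one. Not to be moved.
Not all that is in view belongs to the job. Leave any pink or white look-alike of the housing alone.

How it is judged:
By the outcome, as a careful person would: the job done as asked, in the order asked, and still so for the second after the job is handed in, with the robot touching nothing.
It also fails if it takes over 38 s, if anything falls off the work surface, if the arm or the gripper's body presses on something with over 40 N, if the wrist force passes 120 N, or if a joint passes its speed limit or range.

## Robot

A 7-joint arm with a two-finger parallel gripper is mounted at the origin on the work surface. World frame = base frame: x ahead of the robot, y to its left, z up, the work surface at z = 0. Lengths are in m, angles in rad, forces in N, time in s.
With the tool pointing down it reaches from about 0.35 to 0.9 m from the base axis. Payload 8.1 kg.
Tool frame: the origin (TCP) lies at the very end of the fingers, on their centre line; the grasp point (between the pads) lies arm.grip_point_offset behind it (arm.grip_point_offset is the distance from the TCP to the grasp point, in m); z points along the fingers, y is the line along which they close (so a half turn about z gives the same grasp; the last joint's range is limited). The gripper opens to 92 mm and grips with 3 to 60 N. Pads are 19 mm wide; open, the fingers measure 130 mm over their backs; the gripper's body (75 mm by 190 mm) begins 47 mm behind the grasp point.
Start: joints at [-1.338, 0.434, 0.025, 1.573, -0.012, 1.134, -0.075], TCP at [0.206, 0.59, 0.187] pointing down, gripper open.
Joint ranges: [-2.62, 2.62], [-0.44, 2.09], [-1.27, 1.32], [0.08, 2.57], [-1.32, 4.46], [0.12, 2], [-2.74, 2.74]. Speed limits (rad/s): [2.22, 2.22, 3.01, 3.01, 3.14, 3.14, 3.14].

## Interface

Orientations are given as a rotation vector (axis times angle).
In Python, from cell import arm gives the robot as it stands. The module is installed in compiled form; this text tells all that it offers.
- The arm moves only by the shell command python3 -m creep 'ROWS' [OPENING] [FORCE]. ROWS is JSON, a list of rows, each a list of 6 numbers: the shift along the tool's x, y, z scaled (see below), then the turn, a rotation vector about the tool's x, y, z scaled (see below). A call has 1 to 20 rows; each row shifts and turns the commanded pose from where the row before left it, along the tool's axes as they then stand; what a row does not reach is not made up. The controller multiplies each number of a shift by 0.4 m and each number of a turn by 120 degrees. A row lasts 1/12 s, in which the tool goes at most 41.7 mm and 7.16 degrees, less where a joint would pass 70% of its speed; a pose out of reach is approached as far as the arm can. A call with a number of a shift or a turn outside -1 to 1 is refused whole. A call with a gripper value outside its range is refused whole. OPENING is the closure, from -1 (fully open) to 1 (shut), set as the call begins (- or left out, the last holds). The fingers move at their own pace and stop on an object; FORCE is the grip in N (left out, the last holds). Time passes only in rows, so rows that do not move let the fingers close. It gives the time, the measured TCP pose, the force, the opening and the grip force at its end, in the units of the state.
- arm.observe(): the state, without advancing time (a new reading comes with each control period).
- arm.get_image(name): name is "side" or "top" or "wrist"; returns a dict with "frame" (400x640x3 uint8, red, green, blue), "intrinsics" (3x3 intrinsics, pixels), "rvec" (rotation vector, rad) and "tvec" (3), from world to camera coordinates, as OpenCV has them; the wrist camera has in their place "mount" (4x4, takes a point from camera to tool coordinates, whose origin is the TCP and whose axes are the flange's). Camera axes: x right, y down, z forward; pixel columns grow to the right and rows downward; lengths in m; the calibration is good to about 2 mm. A picture is of the moment at which its call begins: read the wrist's pose just before it. There is no depth.
- arm.sign_off(): hands the job in; it is judged then, once.
The state is a dict: "clock": time; "joints": joint angles; "dq": joint speeds; "joint_efforts": joint torques, N m; "position": TCP position; "ee_rot": TCP orientation; "force": force on the tool from outside, world axes, zero at the start; "ft_torque": the same for the moment, N m; "width": opening from 0.0 (shut) to 1.0 (fully open); "gripper_force": force on a finger pad.
Only numpy, scipy, OpenCV 4.12 (cv2) and the standard library are available. Lean on these libraries where they do the work, as an engineer would, in place of code of your own. Each camera call takes 0.05 s, during which the arm holds its last target. There are 200 camera calls.

## Working session

There is one attempt and no reset: what is moved stays moved. The work goes in short steps, Python scripts to look and compute and a shell command to move; the robot and the scene stay as the last step left them, time stands still between calls to the robot, and variables do not carry over. Pictures are saved under pics/ and viewed, at most 10 in all, crops included, and the job is handed in when it is done.

```bash
mkdir -p pics
python3 - <<'E'
from cell import arm
import cv2,numpy as np
s=arm.observe();print({k:np.round(v,3).tolist() for k,v in s.items()},arm.grip_point_offset)
for n in("side","top"):
    d=arm.get_image(n);cv2.imwrite(f"pics/{n}0.png",d["frame"][:,:,::-1]);np.savez(f"pics/{n}0.npz",**d)
    R=cv2.Rodrigues(np.array(d["rvec"]))[0];print(n,(-R.T@np.array(d["tvec"]).ravel()).round(3),R[2].round(2))
E
```

```text
{'clock': 0.0, 'joints': [-1.338, 0.435, 0.025, 1.574, -0.012, 1.134, -0.075], 'dq': [-0.003, 0.001, -0.001, 0.001, -0.002, -0.001, -0.001], 'joint_efforts': [-0.001, -66.785, 0.984, -31.446, -0.061, 0.043, 0.0], 'position': [0.206, 0.59, 0.186], 'ee_rot': [-0.525, -3.097, 0.003], 'force': [-0.205, 0.291, -1.039], 'ft_torque': [0.011, -0.025, -0.029], 'gripper_force': 0.0, 'width': 1.002} 0.0188
side [ 0.078 -0.606  0.786] [ 0.4   0.58 -0.71]
top [ 0.322 -0.065  1.115] [ 0.12  0.02 -0.99]
```

View pics/top0.png

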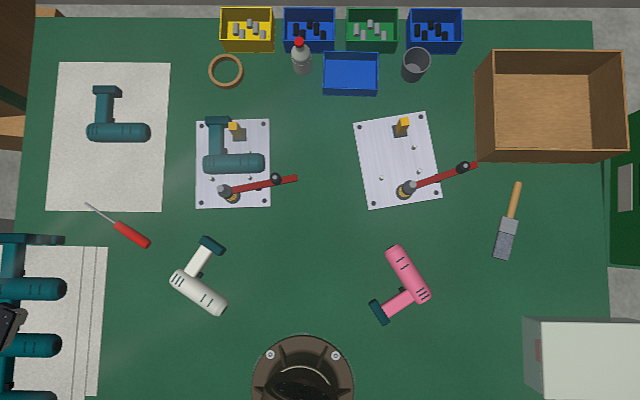

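View pics/side0.png

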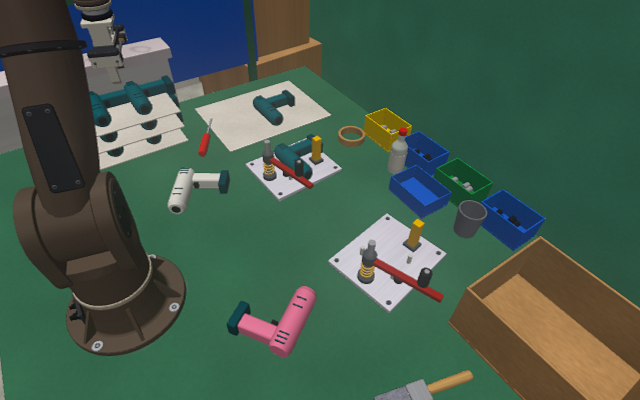

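The top view shows the loaded fixture at left, about (233,163), with its red arm running from post (226,190) to grip (276,179) and its catch at (237,130). The side view has the same fixture at (293,167), with the grip at (298,167) and the catch at (316,150). The empty fixture is at right, about (398,160) in top. Next I'll measure it.

```bash
cat > h.py <<'E'
import cv2,numpy as np
def cam(d):
    R=cv2.Rodrigues(np.array(d["rvec"],float))[0];t=np.array(d["tvec"],float).ravel();return np.array(d["intrinsics"],float),R,t
def ray(c,uv):
    K,R,t=c;v=R.T@np.linalg.inv(K)@[uv[0],uv[1],1];return -R.T@t,v/np.linalg.norm(v)
def plane(c,uv,z):
    o,v=ray(c,uv);return o+v*(z-o[2])/v[2]
def tri(*cu):
    A=np.zeros((3,3));b=np.zeros(3);L=[ray(*x) for x in cu]
    for o,v in L:
        P=np.eye(3)-np.outer(v,v);A+=P;b+=P@o
    p=np.linalg.solve(A,b);return p,[np.linalg.norm((np.eye(3)-np.outer(v,v))@(p-o)) for o,v in L]
def proj(c,p):
    K,R,t=c;q=K@(R@np.array(p)+t);return q[:2]/q[2]
E
python3 - <<'E'
import cv2,numpy as np
from h import *
T=np.load("pics/top0.npz");S=np.load("pics/side0.npz")
a=cv2.resize(T["frame"][105:215,185:305],None,fx=3.3,fy=3.3,interpolation=cv2.INTER_CUBIC)
b=cv2.resize(S["frame"][125:205,240:345],None,fx=3.8,fy=3.8,interpolation=cv2.INTER_CUBIC)
im=np.zeros((370,800,3),np.uint8);im[:a.shape[0],:a.shape[1]]=a;im[:b.shape[0],400:400+b.shape[1]]=b
cv2.imwrite("pics/c0.png",im[:,:,::-1])
ct=cam(T)
w=cv2.cvtColor(T["frame"],cv2.COLOR_RGB2HSV)
m=((w[...,1]<60)&(w[...,2]>140)).astype(np.uint8);m[:, :180]=0;m[:,300:]=0;m[:100]=0;m[220:]=0
k,_=cv2.findContours(m,0,2);P=cv2.convexHull(np.vstack(k));r=cv2.minAreaRect(P);B=cv2.boxPoints(r)
W=np.array([plane(ct,x,.012) for x in B]);print(B.round(1).tolist(),W.round(3).tolist(),[np.linalg.norm(W[i]-W[i-1]).round(3) for i in range(4)],W.mean(0))
E
```

```text
[[192.3000030517578, 120.5], [273.20001220703125, 117.9000015258789], [275.8999938964844, 205.8000030517578], [195.0, 208.3000030517578]] [[0.658, 0.299, 0.012], [0.667, 0.089, 0.012], [0.439, 0.076, 0.012], [0.43, 0.28, 0.012]] [np.float64(0.229), np.float64(0.21), np.float64(0.228), np.float64(0.205)] [0.54842095 0.18597987 0.012     ]
```

View pics/c0.png

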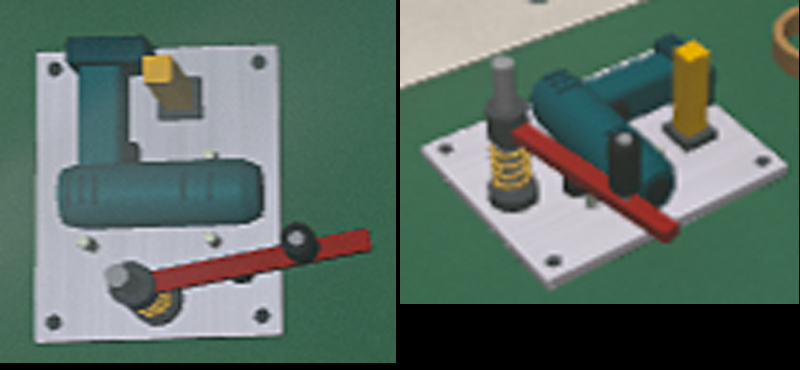

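The crop shows, for the loaded fixture (top crop / side crop): grip top at (298,238)/(625,141), catch top at (157,68)/(694,51), post top at (118,275)/(503,66), and four plate screws. The housing lies with its handle to the upper left.

Run:
```python
import numpy as np
from h import *
ct=cam(np.load("pics/top0.npz"));cs=cam(np.load("pics/side0.npz"))
t=lambda u,v:((u+.5)/3.3-.5+185,(v+.5)/3.3-.5+105)
s=lambda u,v:((u-400+.5)/3.8-.5+240,(v+.5)/3.8-.5+125)
W=np.array([plane(ct,t(*x),.012) for x in((55,69),(259,62),(262,315),(54,322))])
S=np.array([plane(cs,s(*x),.012) for x in((446,148),(763,160),(554,261))])
print("screws top",W.round(4).tolist(),"side",S.round(4).tolist())
c=W.mean(0);ax=(W[0]+W[1]-W[2]-W[3]);ay=W[0]+W[3]-W[1]-W[2];y1=np.arctan2(ax[1],ax[0]);y2=np.arctan2(-ay[0],ay[1]);print("centre",c,"yaw",y1,y2)
y=(y1+y2)/2;Rz=np.array([[np.cos(y),-np.sin(y)],[np.sin(y),np.cos(y)]])
for n,a,b in(("knob",(298,238),(625,141)),("catch",(157,68),(694,51)),("post",(118,275),(503,66))):
    p,e=tri((ct,t(*a)),(cs,s(*b)));print(n,p.round(4),np.round(e,4),"in fixture",(Rz.T@(p-c)[:2]).round(4))
k=np.array([-.085+.125*np.cos(1.4),-.125*np.sin(1.4)]);print("knob expected",c[:2]+Rz@k, "latched",c[:2]+Rz@[.04,0],"post",c[:2]+Rz@[-.085,0])
```

```text
screws top [[0.6447, 0.2749, 0.012], [0.6521, 0.1149, 0.012], [0.4529, 0.106, 0.012], [0.4453, 0.2656, 0.012]] side [[0.4446, 0.268, 0.012], [0.6523, 0.1179, 0.012], [0.4518, 0.1072, 0.012]]
centre [0.54873019 0.19035118 0.012     ] yaw 0.045239770729654454 0.04676798374751933
knob [0.4898 0.0636 0.141 ] [0.0008 0.0008] in fixture [-0.0647 -0.1239]
catch [0.6216 0.175  0.0961] [0.0001 0.0001] in fixture [ 0.0721 -0.0187]
post [0.4631 0.1863 0.1375] [0.001 0.001] in fixture [-0.0857 -0.0001]
knob expected [0.49070835 0.06436839] latched [0.58868787 0.19219069] post [0.46382012 0.18644223]
```

All points agree with the text: knob top z 0.141, catch 0.096, post 0.1375, and fixture coordinates within 1 mm. I'll turn the tool square to the world axes and head for the grip.

```bash
python3 -m creep '[[0,0,0,0,0,-0.04],[0,0,0,0,0,-0.04],[0,0,0,0,0,-0.04],[0,0,0,0,0,-0.04],[-0.03,-0.055,0,0,0,0],[-0.03,-0.055,0,0,0,0],[-0.03,-0.055,0,0,0,0],[-0.03,-0.055,0,0,0,0],[-0.03,-0.055,0,0,0,0],[-0.03,-0.055,0,0,0,0],[-0.03,-0.055,0,0,0,0],[-0.03,-0.055,0,0,0,0],[-0.03,-0.055,0,0,0,0],[-0.03,-0.055,0,0,0,0],[-0.03,-0.055,0,0,0,0],[-0.03,-0.055,0,0,0,0],[-0.03,-0.055,0,0,0,0],[-0.03,-0.055,0,0,0,0],[-0.03,-0.055,0,0,0,0],[0,0,0,0,0,0]]' -1 40
```

```text
clock: 1.77
position: [0.3879, 0.255, 0.1867]
ee_rot: [0.011, 3.141, -0.003]
force: [-0.2, -0.8, -0.1]
width: 1.0
gripper_force: 0.0
```

```bash
python3 -m creep '[[-0.028,-0.053,0,0,0,0],[-0.028,-0.053,0,0,0,0],[-0.028,-0.053,0,0,0,0],[-0.028,-0.053,0,0,0,0],[-0.028,-0.053,0,0,0,0],[-0.028,-0.053,0,0,0,0],[-0.028,-0.053,0,0,0,0],[-0.028,-0.053,0,0,0,0],[-0.028,-0.053,0,0,0,0],[0,0,0,0,0,0],[0,0,0,0,0,0]]'
python3 - <<'E'
from cell import arm
import cv2,numpy as np
from h import *
s=arm.observe();print(np.round(s["position"],4),np.round(s["ee_rot"],3),np.round(s["joints"],2))
d=arm.get_image("wrist");cv2.imwrite("pics/w1.png",d["frame"][:,:,::-1])
M=np.array(d["mount"]);R=cv2.Rodrigues(np.array(s["ee_rot"]))[0]
Rc=R@M[:3,:3];o=R@M[:3,3]+s["position"];c=(np.array(d["intrinsics"]),Rc.T,-Rc.T@o)
print("knob top expected px",proj(c,[.4898,.0636,.140]),"mid",proj(c,[.4898,.0636,.122]))
E
```

```text
clock: 2.68
position: [0.4865, 0.0681, 0.1866]
ee_rot: [-0.005, -3.141, 0.001]
force: [-0.0, -0.0, -0.7]
width: 1.002
gripper_force: 0.0
[0.4865 0.0681 0.1866] [-5.000e-03 -3.141e+00  1.000e-03] [-0.45  0.21  0.25  1.91 -0.06  1.03  1.39]
knob top expected px [312.92402858 204.92178145] mid [313.27200995 199.00868319]
```

View pics/w1.png

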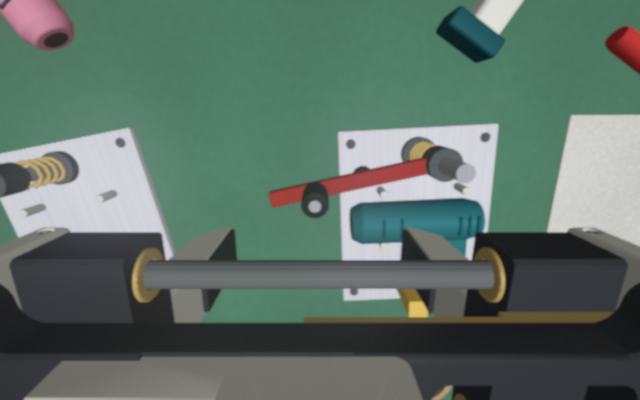

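The wrist view shows the grip top at (314,206), against a predicted (313,205), so it is confirmed. Descend and close.

```bash
python3 -m creep '[[-0.004,-0.005,0,0,0,0],[-0.004,-0.005,0,0,0,0],[0,0,0.026,0,0,0],[0,0,0.026,0,0,0],[0,0,0.026,0,0,0],[0,0,0.026,0,0,0],[0,0,0.026,0,0,0],[0,0,0.026,0,0,0],[0,0,0.026,0,0,0],[0,0,0.026,0,0,0],[0,0,0,0,0,0],[0,0,0,0,0,0]]' && python3 -m creep '[[0,0,0,0,0,0],[0,0,0,0,0,0],[0,0,0,0,0,0],[0,0,0,0,0,0],[0,0,0,0,0,0],[0,0,0,0,0,0],[0,0,0,0,0,0],[0,0,0,0,0,0],[0,0,0,0,0,0],[0,0,0,0,0,0]]' 1 40
```

```text
clock: 3.73
position: [0.4892, 0.0655, 0.1034]
ee_rot: [0.0, -3.141, 0.0]
force: [0.0, -0.4, -0.1]
width: 1.0
gripper_force: 0.0
clock: 4.57
position: [0.4895, 0.0651, 0.1036]
ee_rot: [-0.001, -3.142, -0.0]
force: [0.3, -0.8, 0.0]
width: 0.326
gripper_force: 0.0
```

```bash
python3 -m creep '[[0,0,0,0,0,0],[0,0,0,0,0,0],[0,0,0,0,0,0],[0,0,0,0,0,0],[0,0,0,0,0,0],[0,0,0,0,0,0]]' 1 40 && python3 -m creep '[[0,0,-0.02,0,0,0],[0,0,-0.02,0,0,0],[0,0,-0.02,0,0,0],[0,0,-0.02,0,0,0],[0,0,0,0,0,0],[0,0,0,0,0,0]]'
python3 - <<'E'
import numpy as np
y=.046;P=np.array([.4638,.1864]);r=.125;pz=None
for q in np.linspace(0,1.54,15):
    a=q-1.4+y;p=P+r*np.array([np.cos(a),np.sin(a)])
    print(round(q,2),p.round(4),None if pz is None else (np.array([-1,1])*(p-pz)/.4).round(4));pz=p
E
```

```text
clock: 5.07
position: [0.4896, 0.0651, 0.1036]
ee_rot: [0.001, 3.142, 0.0]
force: [0.0, 0.1, -0.4]
width: 0.005
gripper_force: 0.0
clock: 5.57
position: [0.4901, 0.0653, 0.1364]
ee_rot: [0.001, 3.14, 0.001]
force: [-0.4, 0.1, 0.0]
width: 0.006
gripper_force: 0.0
0.0 [0.4907 0.0643] None
0.11 [0.5039 0.068 ] [-0.0331  0.0092]
0.22 [0.5167 0.0731] [-0.0319  0.0128]
0.33 [0.5288 0.0796] [-0.0303  0.0162]
0.44 [0.5401 0.0874] [-0.0283  0.0195]
0.55 [0.5505 0.0964] [-0.026   0.0224]
0.66 [0.5599 0.1064] [-0.0234  0.0252]
0.77 [0.5681 0.1175] [-0.0205  0.0276]
0.88 [0.575  0.1293] [-0.0173  0.0297]
0.99 [0.5806 0.1419] [-0.014   0.0314]
1.1 [0.5848 0.155 ] [-0.0104  0.0327]
1.21 [0.5875 0.1685] [-0.0068  0.0337]
1.32 [0.5887 0.1822] [-0.0031  0.0342]
1.43 [0.5884 0.1959] [0.0007 0.0344]
1.54 [0.5866 0.2095] [0.0045 0.0341]
```

The fingers shut on nothing, so I'll look before doing anything else.

Run:
```python
from cell import arm
import cv2,numpy as np
for n in("side","wrist","top"):
    d=arm.get_image(n);np.savez(f"pics/{n}2.npz",**d)
S=np.load("pics/side2.npz")["frame"][90:230,200:400];W=np.load("pics/wrist2.npz")["frame"]
a=cv2.resize(S,(400,280),interpolation=cv2.INTER_CUBIC);b=cv2.resize(W,(400,250))
t=cv2.resize(np.load("pics/top2.npz")["frame"][100:220,180:340],(400,300),interpolation=cv2.INTER_CUBIC)
im=np.zeros((590,800,3),np.uint8);im[:280,:400]=a;im[:250,400:]=b;im[285:585,:400]=t
cv2.imwrite("pics/c2.png",im[:,:,::-1])
```

```text
(no output)
```

View pics/c2.png

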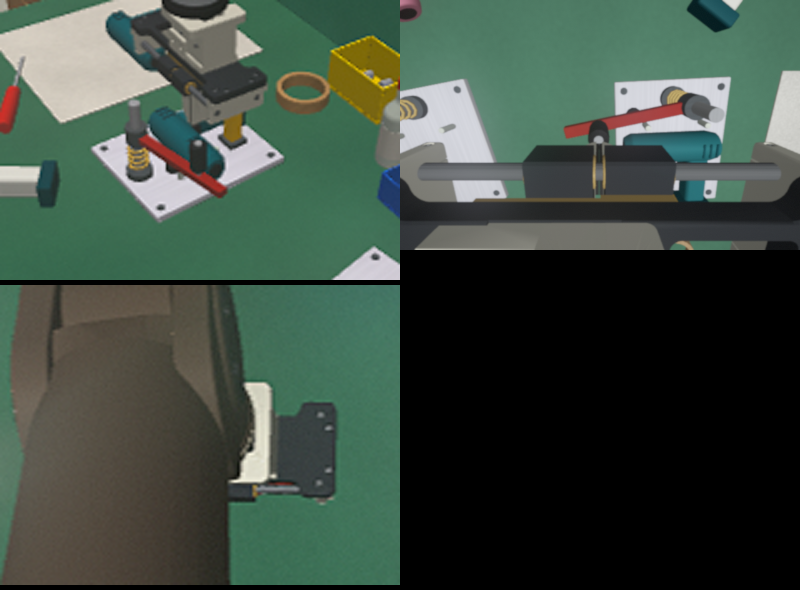

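The side crop shows the arm at rest and the grip upright at (198,155), with the gripper body beyond it. The wrist crop shows the fingers shut just behind the grip. I'll check where the TCP should project.

Run:
```python
from cell import arm
import cv2,numpy as np
from h import *
s=arm.observe();R=cv2.Rodrigues(np.array(s["ee_rot"]))[0];p=np.array(s["position"]);print(p,R.round(3).tolist())
d=np.load("pics/wrist2.npz");M=d["mount"];print(M.round(3).tolist())
Rc=R@M[:3,:3];o=R@M[:3,3]+p;c=(d["intrinsics"],Rc.T,-Rc.T@o)
D=np.load("pics/side2.npz");cs=cam(D)
for n,q in(("tcp",p),("grasp",p+[0,0,.0188]),("body",p+[0,0,.066]),("knobtop",[.4898,.0636,.14])): print(n,"wrist",proj(c,q).round(1),"side",proj(cs,q).round(1))
a=cv2.resize(D["frame"][90:190,240:360],None,fx=5,fy=5,interpolation=cv2.INTER_CUBIC);a=a[:500]
W=d["frame"].copy();b=W[190:330,250:390];b=cv2.resize(b,(200,200))
for q in(p,p+[0,0,.0188]):
    u=((proj(cs,q)-[240,90]+.5)*5).astype(int);cv2.circle(a,tuple(int(i) for i in u),4,(255,255,0),1)
im=np.zeros((500,800,3),np.uint8);im[:,:600]=a;im[:200,600:]=b;cv2.imwrite("pics/c3.png",im[:,:,::-1])
```

```text
[0.48931027 0.06504479 0.13538344] [[-1.0, 0.001, -0.0], [0.001, 1.0, -0.0], [0.0, -0.0, -1.0]]
[[-0.0, -0.964, -0.264, 0.071], [1.0, -0.0, -0.0, -0.0], [0.0, -0.264, 0.964, -0.198], [0.0, 0.0, 0.0, 1.0]]
tcp wrist [318.3 220.2] side [298.7 163.1]
grasp wrist [318.3 230.5] side [298.6 157.5]
body wrist [318.3 267.4] side [298.4 142.5]
knobtop wrist [316.1 223.2] side [299.1 162. ]
```

View pics/c3.png

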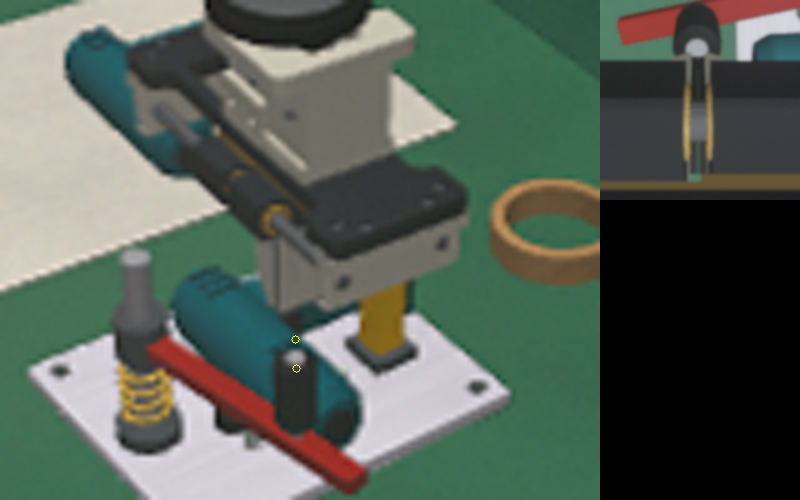

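The yellow circles mark where the reported TCP projects. The actual fingertips, near crop (280,306), sit clearly higher in the picture. I'll check the true tool pose by PnP from the wrist image against the plate points.

Run:
```python
import cv2,numpy as np
from h import *
d=np.load("pics/wrist2.npz");K=d["intrinsics"];M=d["mount"];print(K[0,0])
ob=np.array([[.4529,.106,.012],[.4453,.2656,.012],[.6521,.1149,.012],[.4898,.0636,.141],[.4631,.1863,.1375]])
px=np.array([[351,144],[486,137],[354,291],[314,206],[465,173]],float)
ok,rv,tv=cv2.solvePnP(ob,px,K,None,flags=cv2.SOLVEPNP_SQPNP);ok,rv,tv=cv2.solvePnP(ob,px,K,None,rv,tv,True)
print((cv2.projectPoints(ob,rv,tv,K,None)[0][:,0]-px).round(1).tolist())
R=cv2.Rodrigues(rv)[0];C=np.eye(4);C[:3,:3]=R.T;C[:3,3]=(-R.T@tv).ravel();T=C@np.linalg.inv(M);print("implied TCP",T[:3,3].round(4),"z axis",T[:3,2].round(3),"reported .4865 .0681 .1866")
```

```text
308.20465172493016
[[0.1, 0.1], [-0.1, 0.1], [0.0, -0.1], [-0.1, 0.1], [0.1, -0.1]]
implied TCP [0.4856 0.0674 0.1864] z axis [ 0.006 -0.004 -1.   ] reported .4865 .0681 .1866
```

The wrist camera pose agrees with the reported TCP. But the open fingertips (pad inner edges 168 px apart for 92 mm, row 232) lie about 40 mm behind that TCP, and the side view agrees. So the real fingertips are 40 mm above the reported point, and the fingers shut above the grip. I'll re-open and go 40 mm lower than first planned, to a reported z of 0.063, watching force.

```bash
python3 -m creep '[[-0.002,-0.003,0,0,0,0],[0,0,0,0,0,0],[0,0,0,0,0,0],[0,0,0,0,0,0],[0,0,0,0,0,0],[0,0,0,0,0,0],[0,0,0,0,0,0],[0,0,0,0,0,0],[0,0,0,0,0,0],[0,0,0,0,0,0],[0,0,0,0,0,0],[0,0,0,0,0,0]]' -0.2 40 && python3 -m creep '[[0,0,0.02,0,0,0],[0,0,0.02,0,0,0],[0,0,0.02,0,0,0],[0,0,0.02,0,0,0],[0,0,0.02,0,0,0],[0,0,0,0,0,0]]'
```

```text
clock: 6.72
position: [0.4904, 0.0639, 0.1356]
ee_rot: [0.001, 3.142, 0.0]
force: [0.3, 1.3, 0.5]
width: 0.603
gripper_force: 0.0
clock: 7.22
position: [0.4891, 0.0636, 0.0937]
ee_rot: [-0.001, -3.139, 0.001]
force: [0.7, 0.5, -1.1]
width: 0.6
gripper_force: 0.0
```

```bash
python3 -m creep '[[0,0,0.02,0,0,0],[0,0,0.02,0,0,0],[0,0,0.02,0,0,0],[0,0,0.015,0,0,0],[0,0,0,0,0,0],[0,0,0,0,0,0]]' && python3 -m creep '[[0,0,0,0,0,0],[0,0,0,0,0,0],[0,0,0,0,0,0],[0,0,0,0,0,0],[0,0,0,0,0,0],[0,0,0,0,0,0],[0,0,0,0,0,0],[0,0,0,0,0,0]]' 1 40
```

```text
clock: 7.72
position: [0.4901, 0.0638, 0.0652]
ee_rot: [-0.001, -3.141, 0.0]
force: [-0.9, 0.1, 0.9]
width: 0.602
gripper_force: 0.0
clock: 8.38
position: [0.4905, 0.0643, 0.0657]
ee_rot: [0.001, 3.141, 0.001]
force: [0.2, 1.3, 1.1]
width: 0.251
gripper_force: 40.0
```

Gripped: 23 mm wide at 40 N. Lift 30 mm.

```bash
python3 -m creep '[[0,0,-0.015,0,0,0],[0,0,-0.015,0,0,0],[0,0,-0.015,0,0,0],[0,0,-0.015,0,0,0],[0,0,-0.015,0,0,0],[0,0,0,0,0,0],[0,0,0,0,0,0]]'
python3 - <<'E'
from cell import arm
import cv2,numpy as np
S=arm.get_image("side")["frame"];cv2.imwrite("pics/l.png",cv2.resize(S[110:210,230:350],None,fx=4,fy=4,interpolation=cv2.INTER_CUBIC)[:,:,::-1])
E
```

```text
clock: 8.97
position: [0.4901, 0.0644, 0.096]
ee_rot: [0.0, 3.142, 0.001]
force: [1.1, 4.5, -7.4]
width: 0.253
gripper_force: 40.0
```

View pics/l.png

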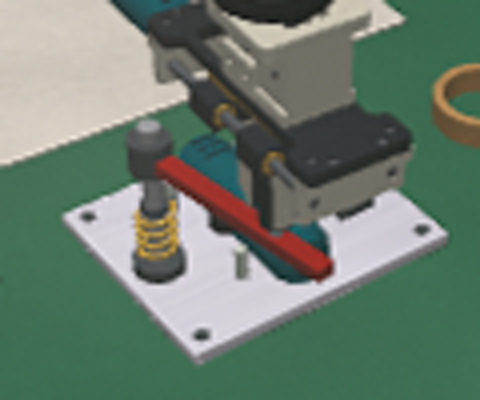

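The arm is up the post by about 30 mm with the grip held (red bar now at (160,165)–(325,268)). Swing along the arc, first half.

```bash
python3 -m creep '[[-0.017,0.004,0,0,0,0],[-0.016,0.005,0,0,0,0],[-0.016,0.006,0,0,0,0],[-0.016,0.007,0,0,0,0],[-0.015,0.008,0,0,0,0],[-0.015,0.008,0,0,0,0],[-0.014,0.0095,0,0,0,0],[-0.014,0.01,0,0,0,0],[-0.013,0.011,0,0,0,0],[-0.013,0.0115,0,0,0,0],[-0.012,0.0125,0,0,0,0],[-0.0115,0.0125,0,0,0,0],[-0.0105,0.0135,0,0,0,0],[-0.01,0.014,0,0,0,0],[0,0,0,0,0,0]]'
```

```text
clock: 10.27
position: [0.5674, 0.1168, 0.0949]
ee_rot: [-0.0, -3.14, 0.002]
force: [-4.4, -1.1, -7.7]
width: 0.256
gripper_force: 40.0
```

```bash
python3 -m creep '[[-0.009,0.0145,0,0,0,0],[-0.0085,0.015,0,0,0,0],[-0.0075,0.0155,0,0,0,0],[-0.0065,0.016,0,0,0,0],[-0.0055,0.0165,0,0,0,0],[-0.005,0.0165,0,0,0,0],[-0.004,0.017,0,0,0,0],[-0.003,0.017,0,0,0,0],[-0.002,0.017,0,0,0,0],[-0.001,0.017,0,0,0,0],[0,0.017,0,0,0,0],[0.001,0.017,0,0,0,0],[0.002,0.017,0,0,0,0],[0.0025,0.017,0,0,0,0],[0,0,0,0,0,0],[0,0,0,0,0,0]]'
```

```text
clock: 11.6
position: [0.587, 0.2062, 0.0954]
ee_rot: [0.003, 3.141, -0.004]
force: [-0.4, -5.9, -7.9]
width: 0.258
gripper_force: 40.0
```

Swing is 1.51 rad, inside the window. Lower fully while holding.

```bash
python3 -m creep '[[0,0,0.013,0,0,0],[0,0,0.013,0,0,0],[0,0,0.013,0,0,0],[0,0,0.013,0,0,0],[0,0,0.013,0,0,0],[0,0,0.012,0,0,0],[0,0,0,0,0,0],[0,0,0,0,0,0]]'
```

```text
clock: 12.27
position: [0.5877, 0.206, 0.0658]
ee_rot: [0.005, 3.14, -0.003]
force: [-1.6, -6.1, 0.5]
width: 0.254
gripper_force: 40.0
```

The vertical load is gone, so it is fully low. Ease back against the post.

```bash
python3 -m creep '[[-0.001,-0.008,0,0,0,0],[-0.001,-0.008,0,0,0,0],[0,-0.008,0,0,0,0],[0,-0.007,0,0,0,0],[0,0,0,0,0,0],[0,0,0,0,0,0]]'
```

```text
clock: 12.77
position: [0.5889, 0.1935, 0.0659]
ee_rot: [0.005, 3.139, -0.003]
force: [-1.4, -5.2, -0.4]
width: 0.254
gripper_force: 40.0
```

```bash
python3 -m creep '[[0,-0.002,0,0,0,0],[0,0,0,0,0,0],[0,0,0,0,0,0],[0,0,0,0,0,0],[0,0,0,0,0,0],[0,0,0,0,0,0],[0,0,0,0,0,0],[0,0,0,0,0,0],[0,0,0,0,0,0]]' -0.2 && python3 -m creep '[[0,0,-0.02,0,0,0],[0,0,-0.02,0,0,0],[0,0,-0.03,0,0,0],[0,0,-0.03,0,0,0],[0,0,-0.04,0,0,0],[0,0,-0.04,0,0,0],[0,0,-0.04,0,0,0],[0.04,0,-0.04,0,0,0],[0.04,0,-0.03,0,0,0],[0.04,0.06,0,0,0,0],[0.04,0.06,0,0,0,0],[0.04,0.06,0,0,0,0],[0.04,0.06,0,0,0,0],[0.03,0.06,0,0,0,0],[0.03,0.06,0,0,0,0],[0.03,0.06,0,0,0,0],[0.03,0.06,0,0,0,0],[0,0.06,0,0,0,0],[0,0.06,0,0,0,0],[0,0,0,0,0,0]]'
python3 - <<'E'
from cell import arm
import cv2,numpy as np
for n in("side","top"):
    d=arm.get_image(n);np.savez(f"pics/{n}5.npz",**d)
a=cv2.resize(np.load("pics/top5.npz")["frame"][105:215,185:305],None,fx=3.3,fy=3.3,interpolation=cv2.INTER_CUBIC)
b=cv2.resize(np.load("pics/side5.npz")["frame"][125:205,240:345],None,fx=3.8,fy=3.8,interpolation=cv2.INTER_CUBIC)
im=np.zeros((370,800,3),np.uint8);im[:a.shape[0],:a.shape[1]]=a;im[:b.shape[0],400:400+b.shape[1]]=b
cv2.imwrite("pics/c5.png",im[:,:,::-1])
E
```

```text
clock: 13.52
position: [0.5871, 0.1957, 0.0648]
ee_rot: [0.001, 3.142, 0.0]
force: [-0.1, -0.7, 0.5]
width: 0.599
gripper_force: 0.0
clock: 15.18
position: [0.4414, 0.4415, 0.1821]
ee_rot: [-0.008, 3.141, 0.006]
force: [-1.1, 0.1, -0.8]
width: 0.602
gripper_force: 0.0
```

View pics/c5.png

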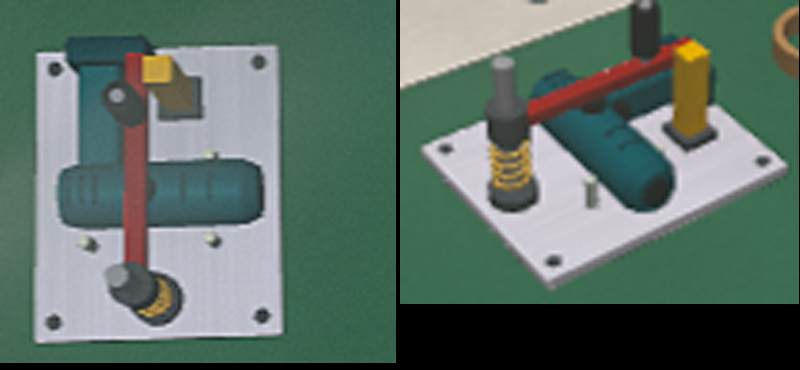

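The red arm lies along the fixture's x against the catch post's far face (bar at (133,60–265) in the top crop, catch at (157,68)). It is low and the housing is unmoved. Check the grip height, and hand in if it holds.

Run:
```python
import numpy as np
from h import *
from cell import arm
ct=cam(np.load("pics/top5.npz"));cs=cam(np.load("pics/side5.npz"))
p,e=tri((ct,(117.5/3.3-.5+185,92.5/3.3-.5+105)),(cs,(248.5/3.8-.5+240,4.5/3.8-.5+125)));print(p,e)
if np.allclose(p,[.5887,.1922,.14],atol=.006): print(arm.sign_off())
```

```text
[0.59032766 0.19154314 0.1414822 ] [np.float64(0.0006626028313656505), np.float64(0.0006626028313656582)]
the job is handed in; nothing more can be done
None
```

The loaded fixture's arm is latched fully low behind its catch post and the housing is still in place; the empty fixture's arm was left alone, and the job was handed in at about 15 s after a first grasp that closed above the grip (real fingertips sit about 40 mm short of the reported TCP).

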